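Stack ring cores on the leaning jig post and press them home

ROBOT

A 6-joint arm with a two-finger parallel gripper is mounted at the origin on the work surface. World frame = base frame: x ahead of the robot, y to its left, z up, the work surface at z = 0. Lengths are in m, angles in rad, forces in N, time in s.
With the tool pointing down it reaches from about 0.375 to 0.925 m from the base axis. Payload 5.7 kg.
Tool frame: the origin (TCP) lies midway between the tips of the shut fingers; the grasp point (between the pads) lies robot.grip_depth behind it (robot.grip_depth is the distance from the TCP to the grasp point, in m); z points along the fingers, y is the line along which they close (so a half turn about z gives the same grasp; the last joint's range is limited). The gripper opens to 85 mm and grips with 20 to 120 N. Pads are 22 mm wide; open, the fingers measure 114 mm over their backs; the gripper's body (76 mm by 85 mm) begins 54 mm behind the grasp point. The pads swing forward as they close: fully open they stand 13 mm farther back than shut.
Start: joints at [1.042, 0.359, 1.51, -0, 1.272, -0.115], TCP at [0.241, 0.549, 0.231] pointing down, gripper open.
Joint ranges: [-2.97, 2.97], [-1.01, 2.36], [0.21, 2.38], [-0.96, 4.11], [0.2, 2.71], [-2.98, 2.98]. Speed limits (rad/s): [2.39, 2.39, 3.14, 3.14, 3.14, 3.14].

INTERFACE

Orientations are given as a unit quaternion [x, y, z, w].
In Python, from plant import robot gives the robot as it stands.
- The arm moves only by the tool arm_command, never from a script. Its argument "plan" is text: rows parted by semicolons, each of 7 numbers parted by spaces: the opening in per cent of the stroke, from 0 (shut) to 100 (fully open), then the shift along the world's x, y, z in units of 50 mm (1.0 is 50 mm), then the turn, a rotation vector about the world's x, y, z in units of 5 degrees (1.0 is 5 degrees). A call has 1 to 8 rows; each row shifts and turns the commanded pose from where the row before left it; what a row does not reach is not made up. A row lasts 1/10 s, in which the tool goes at most 50 mm and 8.59 degrees, less where a joint would pass 70% of its speed; a pose out of reach is approached as far as the arm can. A call is refused whole if a number of a shift passes 1 or a number of a turn 1, either way. A call with a gripper value outside its range is refused whole. The fingers move at their own pace and stop on an object; "grip_force" is the grip in N (left out, the last holds). Time passes only in rows, so rows that do not move let the fingers close. It gives the time, the measured TCP pose, the force, the opening and the grip force at its end, in the units of the state.
- robot.sense(): the state, without advancing time (a new reading comes with each control period).
- robot.snapshot(name): name is "side" or "top"; returns the picture (384x512x3 uint8, red, green, blue); there is no depth.
- robot.calibration(name): a dict with "mtx" (3x3 intrinsics, pixels), "world_to_cam" (4x4, takes a point from world to camera coordinates). Camera axes: x right, y up, looking along -z (the intrinsics and any distortion apply to the point x, -y, -z); pixel columns grow to the right and rows downward; lengths in m; the calibration is good to about 2 mm. A picture is of the moment at which its call begins. calibration takes no time and is no camera call.
- robot.sign_off(): hands the job in; it is judged then, once.
The state is a dict: "t": time; "joint_pos": joint angles; "qvel": joint speeds; "joint_efforts": joint torques, N m; "position": TCP position; "tool_rot": TCP orientation; "wrist_force": force on the tool from outside, world axes, zero at the start; "ft_torque": the same for the moment, N m; "grip_width": finger opening in m; "grasp_force": force on a finger pad.
Only numpy, scipy, OpenCV 4.12 (cv2) and the standard library are available. Lean on these libraries where they do the work, as an engineer would, in place of code of your own. Each camera call takes 0.05 s, during which the arm holds its last target. There are 200 camera calls.

TASK

Load the leaning core jig: thread the big dark grey ring, then the yellow ring, then the red collar down its post, and press the stack down the post until the stiff black carriage under it is fully home on the sloped plate. The cores are brittle, so press firmly but never slam or force them. Leave the green ring, whose hole is too small, and everything else on the bench where it lies.

Things in the scene. Friction and masses are not known exactly. Their poses are not given: they have to be found in the camera images.
- jig: The fixed assembly jig: aluminium base 130 x 100 mm, 10 mm thick, carrying a grey sloped plate (98 x 90 mm) 65 mm above the bench at its middle, whose face looks up and towards the jig's -x at 30 degrees. Origin: underside centre; z up. It stands fixed but elsewhere each time, with its -x roughly towards the robot's right (world -y).
- post: The jig's steel post, 17 mm in diameter and 76 mm long, standing square to the sloped plate, so it leans 30 degrees from vertical towards the jig's -x. Origin: centre of its foot on the plate's face; z runs up the post's axis.
- post_tip (a point): Centre of the post's flat top, 76 mm along z from post. The last 2.5 mm taper to 13 mm diameter. Its axes are those of post.
- carriage (a joint): Travel of the black plastic carriage, a disc 42 mm in diameter and 8 mm thick around the post, that slides along it with stiff friction (about 8 N; it stays where it is left). 0 = raised 14 mm above the plate, 0.014 m = fully home on the plate.
- seat (a point): Centre of the carriage's upper face, on the post's axis, where the first ring lands; it moves with the carriage (8 mm up the post when home, up to 22 mm when raised). Axes as post.
- pad: White foam pad 200 x 200 mm, 12 mm thick, fixed to the bench; four rings lie flat on it in two rows of two, about 96 mm apart. Origin: underside centre, z up.
- grey_core: Big dark grey ferrite ring: outer diameter 50 mm, height 16 mm, hole 19 mm, lying flat on the pad. Origin: centre of its underside, z along its axis.
- grey_core_mid (a point): Middle of that ring: on its axis, 8 mm above its underside.
- yellow_core: Yellow ring core: outer diameter 42 mm, height 14 mm, hole 19 mm, lying flat on the pad. Origin: centre of its underside, z along its axis.
- yellow_core_mid (a point): Middle of that ring: on its axis, 7 mm above its underside.
- red_collar: Red plastic collar: outer diameter 34 mm, height 12 mm, hole 19 mm, lying flat on the pad. Origin: centre of its underside, z along its axis.
- red_collar_mid (a point): Middle of that ring: on its axis, 6 mm above its underside.
- green_core: Green ring core, not part of the job (its hole is too small for the post): outer diameter 38 mm, height 14 mm, hole 12 mm, lying flat on the pad. Origin: centre of its underside, z along its axis.
- pliers: Bystander: pliers with one orange and one black handle, 120 mm long, 14 mm high, lying flat.
- screwdriver: Bystander: red-handled screwdriver, 160 mm long, lying flat.
- tweezers: Bystander: steel tweezers, 125 x 18 x 5 mm, lying between pad and jig.
- circuit_board: Bystander: green circuit board 90 x 120 mm with parts up to 21 mm high.
- key_fob: Bystander: black key fob 55 x 32 x 12 mm.
- small_bin: Bystander: small black bin 100 x 80 x 50 mm holding brass parts.

How it is judged:
By the outcome, as a careful person would: the job done as asked, in the order asked, and still so for the second after the job is handed in, with the robot touching nothing.
It also fails if it takes over 64 s, if anything falls off the work surface, if the arm or the gripper's body presses on something with over 40 N, if the wrist force passes 120 N, or if a joint passes its speed limit or range.

## Working session

There is one attempt and no reset: what is moved stays moved. The work goes in short steps, Python scripts to look and compute and a tool call to move; the robot and the scene stay as the last step left them, time stands still between calls to the robot, and variables do not carry over. Pictures are saved under pics/ and viewed, at most 10 in all, crops included, and the job is handed in when it is done.

Besides the shell and the picture viewer there is one more tool, called as a command line: name --argument value ..., lists and objects as JSON in quotes. arm_command: Moves the arm, as the interface text tells. Its arguments: {"type":"object","properties":{"plan":{"type":"string"},"grip_force":{"type":"number"}},"required":["plan"]}

```bash
ls; mkdir -p pics; python3 - <<'E'
from plant import robot
import cv2,numpy as np
for n in("top","side"):
    im=robot.snapshot(n);cv2.imwrite(f"pics/{n}0.png",cv2.resize(im[:,:,::-1],(800,600),interpolation=cv2.INTER_CUBIC))
    c=robot.calibration(n);print(n,c)
print(robot.sense(),robot.grip_depth)
E
```

```text
pics
top {'mtx': array([[479.07555301,   0.        , 254.55882506],
       [  0.        , 479.07555301, 194.80963937],
       [  0.        ,   0.        ,   1.        ]]), 'world_to_cam': array([[ 0.00462813, -0.99996622, -0.00679293, -0.00852349],
       [ 0.99283428,  0.00378375,  0.11943943, -0.62682028],
       [-0.1194097 , -0.00729704,  0.99281825, -1.2916663 ],
       [ 0.        ,  0.        ,  0.        ,  1.        ]])}
side {'mtx': array([[351.67829571,   0.        , 258.21661173],
       [  0.        , 351.67829571, 190.70921894],
       [  0.        ,   0.        ,   1.        ]]), 'world_to_cam': array([[-0.97234722, -0.23311908,  0.01401379,  0.57474623],
       [ 0.15621303, -0.60461748,  0.78104749, -0.17823907],
       [-0.17360409,  0.76163849,  0.62431437, -0.89670617],
       [ 0.        ,  0.        ,  0.        ,  1.        ]])}
{'t': 0.1, 'joint_pos': array([ 1.04190927e+00,  3.59460198e-01,  1.51134840e+00,  1.28502967e-05,
        1.27247925e+00, -1.15106295e-01]), 'qvel': array([-0.0006311 , -0.00304891, -0.00209057, -0.00053793,  0.00047723,
       -0.00110935]), 'joint_efforts': array([ 5.03638112e-04, -5.28654671e+01, -2.79349458e+01, -3.00931579e-04,
        5.20527756e-03, -4.05214985e-05]), 'position': array([0.24093651, 0.54882417, 0.23051221]), 'tool_rot': array([ 2.05419372e-01,  9.78673676e-01, -8.02094474e-04, -2.74056599e-04]), 'wrist_force': array([ 3.70666330e-01,  2.70359965e-01, -2.44046776e-04]), 'ft_torque': array([-0.04527827, -0.02889748, -0.01129077]), 'grasp_force': 0.0, 'grip_width': 0.08568402577212825} 0.0187
```

View pics/top0.png

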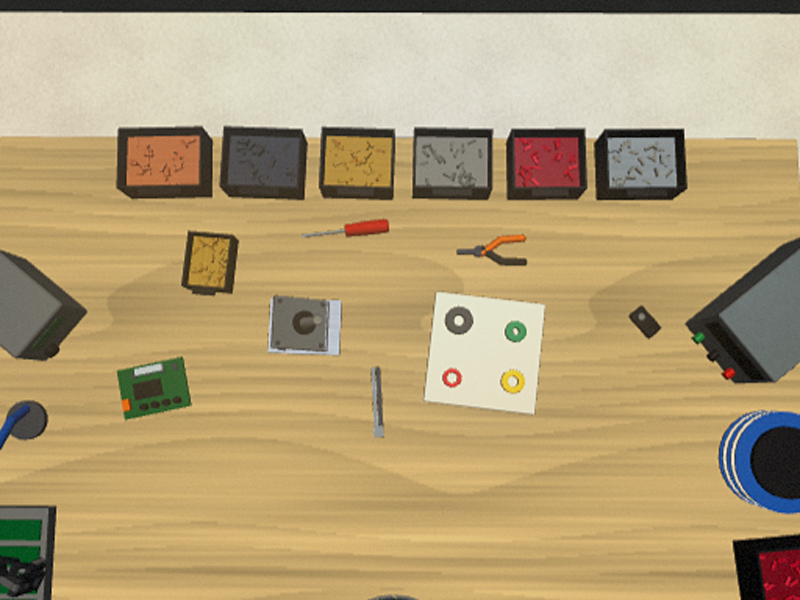

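View pics/side0.png

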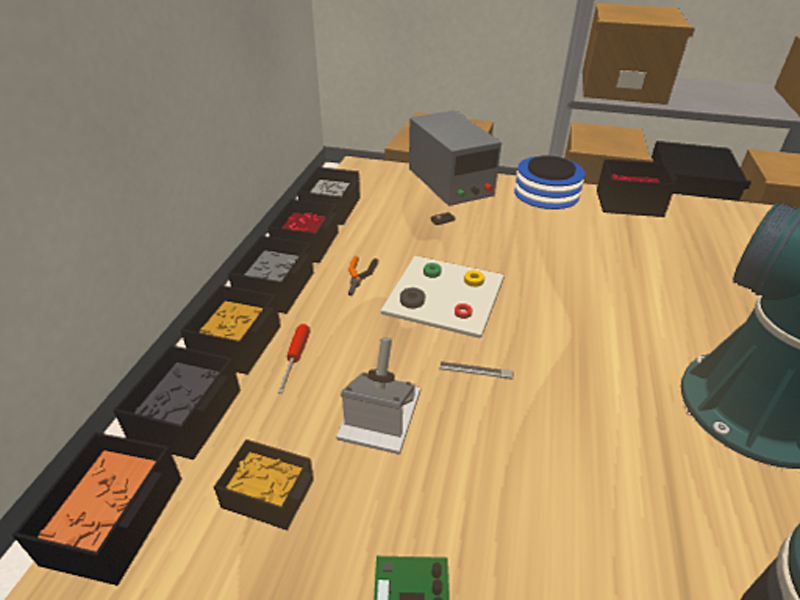

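Top view: grey ring ~(459,320), red (452,378), yellow (512,381), green (515,331) on the pad. The jig is at ~(305,325) with the post leaning right to ~(318,321). In the side view the post tip is at ~(385,341). I'll enlarge the jig and segment the rings.

```bash
cat > h.py <<'E'
from plant import robot
import cv2,numpy as np
def P(n,p):
    c=robot.calibration(n);q=c["world_to_cam"]@np.r_[p,1];q=c["mtx"]@np.array([q[0],-q[1],-q[2]]);return q[:2]/q[2]
def ray(n,uv):
    c=robot.calibration(n);M=c["world_to_cam"];d=np.linalg.solve(c["mtx"],[*uv,1]);d=M[:3,:3].T@(d*[1,-1,-1])
    return -M[:3,:3].T@M[:3,3],d
def atz(n,uv,z):
    o,d=ray(n,uv);return o+d*(z-o[2])/d[2]
E
python3 - <<'E'
from h import *
out=[]
T=robot.snapshot("top");S=robot.snapshot("side")
# crop: top u165-225 v182-232 x?; side u205-275 v205-295
a=T[183:233,165:225,::-1];b=S[210:295,210:275,::-1]
a=cv2.resize(a,None,fx=7,fy=7,interpolation=cv2.INTER_CUBIC);b=cv2.resize(b,None,fx=7,fy=7,interpolation=cv2.INTER_CUBIC)[:595]
c=np.full((595,a.shape[1]+b.shape[1]+0,3),255,np.uint8)[:, :];c[:a.shape[0],:a.shape[1]]=a;c[:b.shape[0],a.shape[1]:]=b
print(c.shape);c=cv2.resize(c,(800,int(595*800/c.shape[1]))) ;cv2.imwrite("pics/jig.png",c)
H=dict(grey=.016,yellow=.014,red=.012,green=.014);D=dict(grey=.05,yellow=.042,red=.034,green=.038)
g={"top":dict(grey=(294,205),red=(289,242),yellow=(328,244),green=(330,212)),"side":dict(grey=(263.5,190),red=(296.5,198.5),yellow=(303,178),green=(276.5,173))}
for k in H:
  for n,I in(("top",T),("side",S)):
    u,v=g[n][k];r=14;x0,y0=int(u)-r,int(v)-r;I2=I[y0:y0+2*r,x0:x0+2*r].astype(int)
    sat=I2.max(2)-I2.min(2)
    m=(I2.max(2)<130) if k=="grey" else (sat>70)
    _,lab,st,ce=cv2.connectedComponentsWithStats(m.astype(np.uint8))
    i=1+np.argmax(st[1:,4]);cn=cv2.findContours((lab==i).astype(np.uint8),cv2.RETR_EXTERNAL,cv2.CHAIN_APPROX_NONE)[0][0]
    f=np.zeros(m.shape,np.uint8);cv2.drawContours(f,[cn],0,1,-1);ys,xs=np.nonzero(f)
    uv=np.array([xs.mean()+x0,ys.mean()+y0])
    # silhouette centroid ~ mid height of ring
    print(k,n,uv.round(1),f.sum(),atz(n,uv,.012+H[k]/2).round(4))
E
```

```text
(595, 875, 3)
grey top [293.3 204.9] 244 [ 0.6009 -0.1143  0.02  ]
grey side [263.5 190.4] 171 [ 0.6023 -0.1148  0.02  ]
yellow top [327.9 243.7] 187 [ 0.4932 -0.2101  0.019 ]
yellow side [303.8 171. ] 328 [ 0.4964 -0.2494  0.019 ]
red top [288.9 241.1] 114 [ 0.4998 -0.102   0.018 ]
red side [295.9 198.2] 89 [ 0.5004 -0.1049  0.018 ]
green top [329.  209.5] 29 [ 0.5885 -0.2143  0.019 ]
green side [276.7 162.2] 201 [ 0.593  -0.2776  0.019 ]
```

View pics/jig.png

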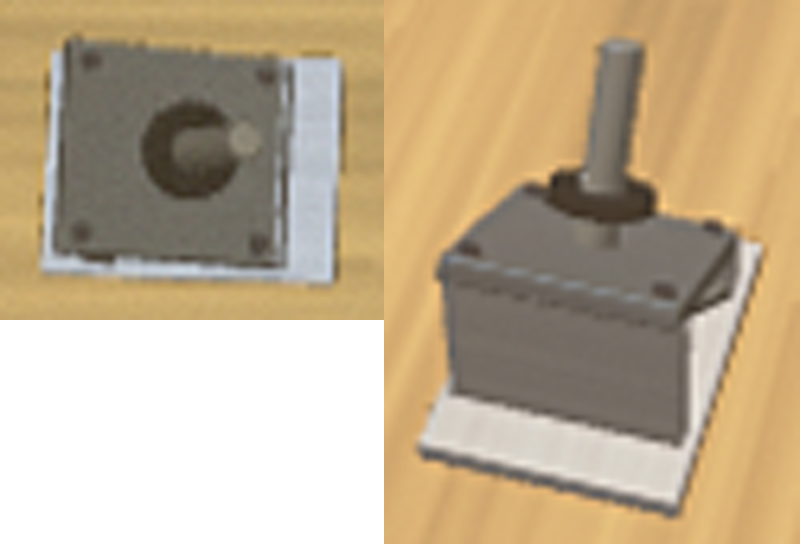

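```bash
cat > fit.py <<'E'
from h import *
from scipy.optimize import least_squares
t=lambda x,y:np.array([165+(x+.5)/6.4-.5,183+(y+.5)/6.4-.5])
s=lambda x,y:np.array([210+(x-384+.5)/6.4-.5,210+(y+.5)/6.4-.5])
base=[("top",(-.065,.05),t(341,60) ,),]
# jig -x -> world -y : jig (x,y)-> world via yaw~+90: (-y,x)
B=[("top",(-.065,-.05),t(341,60)),("top",(-.065,.05),t(334,282)),("top",(.065,.05),t(43,271)),
   ("side",(.065,-.05),s(420,447)),("side",(.065,.05),s(680,506)),("side",(-.065,.05),s(760,245))]
tips={"top":t(245,139),"side":s(622,47)}
def R(a):return np.array([[np.cos(a),-np.sin(a)],[np.sin(a),np.cos(a)]])
def res(p):
    r=[]
    for n,q,uv in B: r+=list(P(n,np.r_[R(p[2])@q+p[:2],.010])-uv)
    return r
o=least_squares(res,[.6,.14,1.57]);print(o.x.round(4),np.degrees(o.x[2]),np.round(o.fun,1))
tip=least_squares(lambda x:np.r_[P("top",x)-tips["top"],P("side",x)-tips["side"]],[.6,.1,.13]);print("tip",tip.x.round(4),tip.fun.round(1))
for n in tips: print(n,"tip at z=.1308",atz(n,tips[n],.1308).round(4))
c,sn=np.cos(o.x[2]),np.sin(o.x[2])
up=np.array([-.5*c,-.5*sn,.866]);print("axis",up.round(4),"foot(jig centre)",o.x[:2],"pred tip",np.r_[o.x[:2],.065]+.076*up)
# seat carriage raised 22mm
for n in tips:print(n,"pred tip px",P(n,np.r_[o.x[:2],.065]+.076*up),tips[n])
E
python3 fit.py
```

```text
[0.5906 0.1642 1.5524] 88.94524804841375 [ 0.1 -0.5  0.   0.1 -0.7  0.7 -0.5 -0.3 -0.  -0.2  0.4 -0.3]
tip [0.5904 0.1265 0.1297] [ 0.   0.1 -0.1 -0. ]
top tip at z=.1308 [0.5905 0.1264 0.1308]
side tip at z=.1308 [0.5898 0.1277 0.1308]
axis [-0.0092 -0.4999  0.866 ] foot(jig centre) [0.59058753 0.16420684] pred tip [0.58988803 0.12621328 0.130816  ]
top pred tip px [202.93096404 204.54425512] [202.859375 204.296875]
side pred tip px [246.90415652 216.49828816] [246.765625 216.921875]
```

arm_command --plan "100 .45 -.83 -.1 0 0 .3;100 .45 -.83 -.1 0 0 .3;100 .45 -.83 -.1 0 0 .3;100 .45 -.83 -.1 0 0 .3;100 .45 -.83 -.1 0 0 .3;100 .45 -.83 -.1 0 0 .3;100 .45 -.83 -.1 0 0 .3;100 .45 -.83 -.1 0 0 .3" --grip_force 30

```text
t: 1.0
position: [0.4218, 0.2156, 0.1912]
tool_rot: [0.101, 0.995, 0.0, 0.0]
wrist_force: [0.4, 0.7, -0.8]
grip_width: 0.0855
grasp_force: 0.0
```

arm_command --plan "100 .45 -.83 -.1 0 0 .3;100 .45 -.83 -.1 0 0 .3;100 .45 -.83 -.1 0 0 .3;100 .45 -.83 -.1 0 0 .3;100 .45 -.83 -.1 0 0 .3;100 .45 -.83 -.1 0 0 .3;100 .45 -.83 -.1 0 0 .3;100 0 0 0 0 0 0"

```text
t: 1.8
position: [0.5821, -0.0786, 0.1558]
tool_rot: [0.012, 1.0, -0.001, 0.001]
wrist_force: [0.2, -0.3, -0.5]
grip_width: 0.0851
grasp_force: 0.0
```

arm_command --plan "100 .2 -.36 0 0 0 0;100 .19 -.36 -.4 0 0 0;100 0 0 -.6 0 0 0;100 0 0 -.6 0 0 0;100 0 0 -.6 0 0 0;100 0 0 -.4 0 0 0;100 0 0 -.26 0 0 0;100 0 0 0 0 0 0"

```text
t: 2.6
position: [0.597, -0.1085, 0.0117]
tool_rot: [0.01, 1.0, 0.0, -0.002]
wrist_force: [0.1, 0.7, 0.2]
grip_width: 0.0851
grasp_force: 0.0
```

arm_command --plan "40 0 0 0 0 0 0;40 0 0 0 0 0 0;40 0 0 0 0 0 0;40 0 0 0 0 0 0;40 0 0 0 0 0 0;40 0 0 0 0 0 0" --grip_force 20

```text
t: 3.2
position: [0.5995, -0.1096, 0.0148]
tool_rot: [0.011, 1.0, -0.001, 0.001]
wrist_force: [-1.4, -1.1, 6.4]
grip_width: 0.0482
grasp_force: 21.0
```

arm_command --plan "80 0 0 .06 0 0 0;80 0 0 0 0 0 0;80 0 0 0 0 0 -1;80 0 0 0 0 0 -1;80 0 0 0 0 0 -1;80 0 0 0 0 0 -1;80 0 0 0 0 0 -1;80 0 0 0 0 0 -1"

```text
t: 4.0
position: [0.5981, -0.1091, 0.0162]
tool_rot: [0.271, 0.963, -0.0, -0.0]
wrist_force: [-0.2, -0.2, -0.0]
grip_width: 0.068
grasp_force: 0.0
```

arm_command --plan "80 0 0 0 0 0 -1;80 0 0 0 0 0 -1;80 0 0 0 0 0 -1;80 0 0 0 0 0 -1;80 0 0 0 0 0 -1;80 0 0 0 0 0 -1;80 0 0 0 0 0 -1;80 0 0 0 0 0 -1"

```text
t: 4.8
position: [0.5981, -0.1091, 0.0162]
tool_rot: [0.584, 0.812, -0.0, -0.0]
wrist_force: [-0.5, -0.3, -0.1]
grip_width: 0.0683
grasp_force: 0.0
```

arm_command --plan "80 0 0 0 0 0 -1;80 0 0 0 0 0 -1;80 0 0 0 0 0 -1;80 0 0 0 0 0 -1;80 0 0 0 0 0 0;80 0 0 0 0 0 0"

```text
t: 5.4
position: [0.5981, -0.1091, 0.0162]
tool_rot: [0.714, 0.7, -0.0, -0.0]
wrist_force: [0.3, 0.2, -0.0]
grip_width: 0.068
grasp_force: 0.0
```

arm_command --plan "30 0 0 0 0 0 0;30 0 0 0 0 0 0;30 0 0 0 0 0 0;30 0 0 0 0 0 0;30 0 0 0 0 0 0" --grip_force 40

```text
t: 5.9
position: [0.5988, -0.1093, 0.017]
tool_rot: [0.714, 0.7, 0.0, 0.0]
wrist_force: [-0.9, 1.0, 4.6]
grip_width: 0.0479
grasp_force: 40.3
```

arm_command --plan "30 0 0 .3 0 0 0;30 0 0 .7 0 0 0;30 0 0 .7 0 0 0;30 0 .4 .4 0 0 0;30 0 .5 .3 0 0 0;30 -.04 .5 .21 .6 0 0;30 -.04 .5 .1 .8 0 0;30 -.04 .5 .1 .8 0 0"

```text
t: 6.7
position: [0.5922, 0.0122, 0.1584]
tool_rot: [0.71, 0.697, 0.068, -0.069]
wrist_force: [0.3, -0.3, -2.2]
grip_width: 0.048
grasp_force: 41.9
```

arm_command --plan "30 -.04 .5 0 .8 0 0;30 -.02 .5 0 .8 0 0;30 0 .5 0 .8 -.04 0;30 0 .3 0 .8 -.05 0;30 0 .21 0 .6 -.05 0;30 0 0 0 0 0 0;30 0 0 0 0 0 0;30 0 0 0 0 0 0"

```text
t: 7.5
position: [0.5895, 0.111, 0.1572]
tool_rot: [0.689, 0.677, 0.185, -0.18]
wrist_force: [0.6, -1.1, -2.0]
grip_width: 0.0483
grasp_force: 41.9
```

```bash
cat > chk.py <<'E'
from h import *
from scipy.spatial.transform import Rotation as Ro
import sys
AX=np.array([-.012,-.5,.866]);F=np.array([.5906,.1642,.065])
def rel(o):
    s=robot.sense();R=Ro.from_quat(s["tool_rot"]);p=s["position"]-F
    d=p@AX;print("t",s["t"],"pos",s["position"].round(4),"along",(d*1e3).round(1),"ring underside",((d-o)*1e3).round(1),"lateral xyz mm",((p-d*AX)*1e3).round(1))
    z=R.apply([0,0,1]);print("toolz",z.round(3),"y",R.apply([0,1,0]).round(3),"turn needed (units)",(np.degrees(np.cross(z,-AX))/5).round(2),"F",s["wrist_force"].round(1),s["grip_width"].round(4))
    print("corr units",(-(p-d*AX)/.05).round(3))
def crop(n,name,x0,x1,y0,y1,k):
    I=robot.snapshot(n)[y0:y1,x0:x1,::-1];cv2.imwrite(f"pics/{name}.png",cv2.resize(I,None,fx=k,fy=k,interpolation=cv2.INTER_CUBIC))
E
python3 -c "
from chk import *
rel(.0047);
a=robot.snapshot('top')[160:240,150:230,::-1];b=robot.snapshot('side')[165:265,200:280,::-1]
c=np.zeros((500,800,3),np.uint8);c[:400,:400]=cv2.resize(a,(400,400));c[:500,400:]=cv2.resize(b,(400,500));cv2.imwrite('pics/ins1.png',c)"
```

```text
t 7.5 pos [0.5895 0.111  0.1572] along 106.5 ring underside 101.8 lateral xyz mm [0.2 0.  0. ]Traceback (most recent call last):
  File "<string>", line 3, in <module>
    rel(.0047);
    ~~~^^^^^^^
  File "chk.py", line 8, in rel
    z=R.apply([0,0,1]);print("toolz",z.round(3),"y",R.apply([0,1,0]).round(3),"turn needed (units)",(np.degrees(np.cross(z,-AX))/5).round(2),"F",s["wrist_force"].round(1),s["grip_width"].round(4))
                                                                                                                                                                           ^^^^^^^^^^^^^^^^^^^^^
AttributeError: 'float' object has no attribute 'round'
```

```bash
sed -i 's/s\["grip_width"\].round(4)/round(s["grip_width"],4)/' chk.py
python3 -c "
from chk import *
rel(.0047);
a=robot.snapshot('top')[160:240,150:230,::-1];b=robot.snapshot('side')[165:265,200:280,::-1]
c=np.zeros((500,800,3),np.uint8);c[:400,:400]=cv2.resize(a,(400,400));c[:500,400:]=cv2.resize(b,(400,500));cv2.imwrite('pics/ins1.png',c)"
```

```text
t 7.5 pos [0.5895 0.111  0.1572] along 106.5 ring underside 101.8 lateral xyz mm [0.2 0.  0. ]
toolz [ 0.012  0.499 -0.867] y [ 1.    -0.019  0.003] turn needed (units) [ 0.02 -0.   -0.  ] F [ 0.6 -1.1 -2. ] 0.0483
corr units [-0.004 -0.001 -0.   ]
```

View pics/ins1.png

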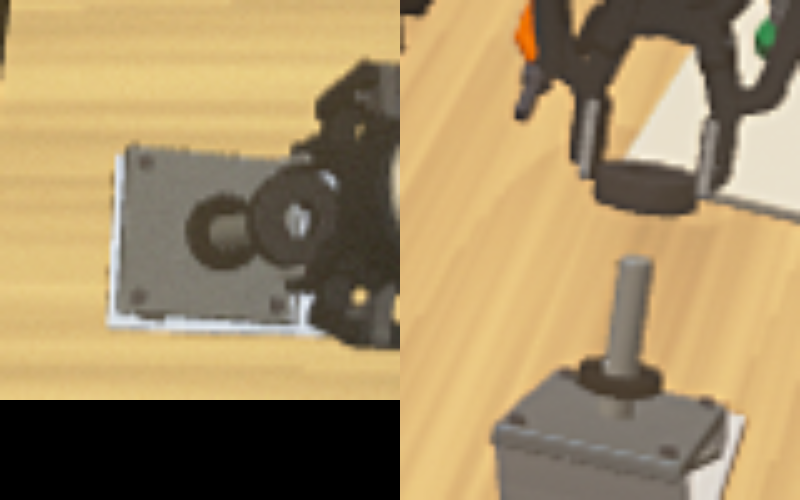

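```bash
python3 -c "
from chk import *
s=robot.sense();z=Ro.from_quat(s['tool_rot']).apply([0,0,1]);c=s['position']-.0033*z
for n,x0,y0 in(('top',150,160),('side',200,165)):
  print(n,'mid',((P(n,c)-[x0,y0]+.5)*5+[400*(n=='side'),0]).round(0),'top face',((P(n,c-.008*z)-[x0,y0]+.5)*5+[400*(n=='side'),0]).round(0),'tip',((P(n,F+.076*AX)-[x0,y0]+.5)*5+[400*(n=='side'),0]).round(0),'seat',((P(n,F+.022*AX)-[x0,y0]+.5)*5+[400*(n=='side'),0]).round(0))
"
```

```text
top mid [294. 220.] top face [300. 219.] tip [267. 226.] seat [227. 233.]
side mid [647. 190.] top face [649. 173.] tip [637. 260.] seat [622. 370.]
```

arm_command --plan "30 .002 .08 -.139 0 0 0;30 .002 .08 -.139 0 0 0;30 .002 .08 -.139 0 0 0;30 .001 .03 -.052 0 0 0;30 0 .02 -.035 0 0 0;30 0 .02 -.035 0 0 0;30 0 .02 -.035 0 0 0;30 0 0 0 0 0 0"

```text
t: 8.4
position: [0.5895, 0.1279, 0.1279]
tool_rot: [0.689, 0.677, 0.185, -0.181]
wrist_force: [0.8, -0.6, -1.3]
grip_width: 0.048
grasp_force: 41.9
```

```bash
python3 -c "
from chk import *
rel(.0047)"
```

```text
t 8.4 pos [0.5895 0.1279 0.1279] along 72.7 ring underside 68.0 lateral xyz mm [-0.2  0.   0. ]
toolz [ 0.011  0.5   -0.866] y [ 1.    -0.019  0.001] turn needed (units) [-0.   -0.01 -0.01] F [ 0.8 -0.6 -1.3] 0.048
corr units [ 0.005 -0.001 -0.   ]
```

arm_command --plan "30 .001 .05 -.087 0 0 0;30 .001 .05 -.087 0 0 0;30 .001 .05 -.087 0 0 0;30 .001 .05 -.087 0 0 0;30 .001 .05 -.087 0 0 0;30 .001 .05 -.087 0 0 0;30 .001 .05 -.087 0 0 0;30 0 0 0 0 0 0"

```text
t: 9.2
position: [0.5898, 0.1458, 0.097]
tool_rot: [0.689, 0.676, 0.185, -0.181]
wrist_force: [0.7, 0.4, -1.7]
grip_width: 0.0479
grasp_force: 41.8
```

arm_command --plan "30 0 .03 -.052 0 0 0;30 0 .02 -.035 0 0 0;30 0 .02 -.035 0 0 0;30 0 .02 -.035 0 0 0;30 0 0 0 0 0 0;30 0 0 0 0 0 0"

```text
t: 9.8
position: [0.59, 0.15, 0.0897]
tool_rot: [0.689, 0.677, 0.185, -0.181]
wrist_force: [0.9, 2.0, -1.6]
grip_width: 0.0478
grasp_force: 41.8
```

```bash
python3 -c "
from chk import *
rel(.0047)"
```

```text
t 9.8 pos [0.59   0.15   0.0897] along 28.6 ring underside 23.9 lateral xyz mm [-0.2  0.   0. ]
toolz [ 0.011  0.5   -0.866] y [ 1.    -0.019  0.002] turn needed (units) [-0.   -0.01 -0.01] F [ 0.9  2.  -1.6] 0.0478
corr units [ 0.005 -0.001 -0.   ]
```

arm_command --plan "78 0 0 0 0 0 0;78 0 0 0 0 0 0;78 0 0 0 0 0 0;78 -.001 -.05 .087 0 0 0;78 -.002 -.12 .208 0 0 0;78 -.003 -.15 .26 0 0 0;78 -.004 -.2 .346 0 0 0;78 -.004 -.2 .346 0 0 0"

```text
t: 10.6
position: [0.5895, 0.1128, 0.1538]
tool_rot: [0.689, 0.677, 0.186, -0.18]
wrist_force: [1.0, -0.1, 0.8]
grip_width: 0.0665
grasp_force: 0.0
```

arm_command --plan "78 -.2 -.7 0 -.7 0 0;78 -.2 -.7 0 -.8 0 0;78 -.2 -.7 0 -.8 0 0;78 -.2 -.7 0 -.8 0 0;78 -.2 -.7 -.1 -.8 0 0;78 -.2 -.7 -.2 -.8 0 0;78 -.2 -.7 -.2 -.7 0 0;78 -.2 -.7 -.2 -.6 .14 0"

```text
t: 11.4
position: [0.5088, -0.1681, 0.1185]
tool_rot: [0.713, 0.701, -0.001, 0.001]
wrist_force: [-0.1, 0.0, -0.1]
grip_width: 0.0665
grasp_force: 0.0
```

arm_command --plan "78 -.15 -.35 -.2 0 0 1;78 0 0 0 0 0 1;78 0 0 0 0 0 1;78 0 0 0 0 0 1;78 0 0 0 0 0 1;78 0 0 0 0 0 1;78 0 0 0 0 0 1;78 0 0 0 0 0 1"

```text
t: 12.2
position: [0.5019, -0.1846, 0.1085]
tool_rot: [0.429, 0.903, -0.001, 0.0]
wrist_force: [-0.2, -0.2, -0.5]
grip_width: 0.0669
grasp_force: 0.0
```

```bash
python3 -c "
from chk import *
rel(.0047)
a=robot.snapshot('top')[160:270,150:370,::-1];b=robot.snapshot('side')[165:285,200:320,::-1]
c=np.zeros((600,800,3),np.uint8);c[:220,:440]=cv2.resize(a,(440,220));c[:360,440:]=cv2.resize(b,(360,360));cv2.imwrite('pics/ins2.png',c[:360])"
```

```text
t 12.2 pos [ 0.5019 -0.1846  0.1085] along 213.1 ring underside 208.4 lateral xyz mm [ -86.1 -242.2 -141.1]
toolz [ 0.    -0.002 -1.   ] y [ 0.775  0.632 -0.001] turn needed (units) [ 5.75 -0.14  0.  ] F [-0.2 -0.2 -0.5] 0.0669
corr units [1.722 4.845 2.822]
```

View pics/ins2.png

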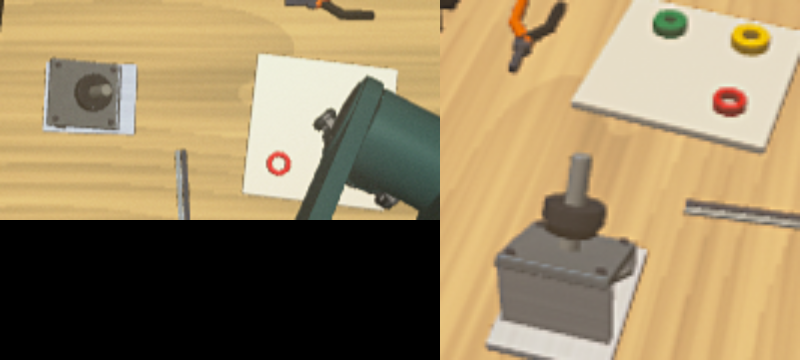

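```bash
python3 -c "
from h import *
S=robot.snapshot('side')
for k,u,v,z in(('y',303.3,178,.019),('r',296.3,198.4,.018)):
  I=S[int(v)-8:int(v)+9,int(u)-11:int(u)+12].astype(int);m=((I.max(2)-I.min(2))>90).astype(np.uint8)
  cn=max(cv2.findContours(m,cv2.RETR_EXTERNAL,cv2.CHAIN_APPROX_NONE)[0],key=cv2.contourArea);f=cv2.drawContours(m*0,[cn],0,1,-1);y,x=np.nonzero(f)
  uv=[x.mean()+int(u)-11,y.mean()+int(v)-8];print(k,uv,f.sum(),atz('side',uv,z))
"
```

```text
y [np.float64(302.7692307692308), np.float64(177.30769230769232)] 104 [ 0.49493182 -0.21382748  0.019     ]
r [np.float64(295.8918918918919), np.float64(197.48648648648648)] 74 [ 0.50110786 -0.10844602  0.018     ]
```

arm_command --plan "78 -.04 -.14 -.05 0 0 1;78 -.04 -.14 -.05 0 0 1;78 -.04 -.14 -.05 0 0 1;78 -.04 -.13 -.05 0 0 1;78 0 0 0 0 0 1;78 0 0 0 0 0 1;78 0 0 0 0 0 1;78 0 0 0 0 0 1"

```text
t: 13.15
position: [0.4938, -0.2116, 0.0977]
tool_rot: [0.095, 0.995, -0.001, 0.0]
wrist_force: [0.2, 0.0, 0.8]
grip_width: 0.0666
grasp_force: 0.0
```

arm_command --plan "78 0 0 -.2 0 0 1;78 0 0 -.4 0 0 .86;78 0 0 -.5 0 0 0;78 0 0 -.3 0 0 0;78 0 0 -.2 0 0 0;78 0 0 -.04 0 0 0;78 0 0 0 0 0 0"

```text
t: 13.85
position: [0.4939, -0.2114, 0.0154]
tool_rot: [0.015, 1.0, -0.001, 0.0]
wrist_force: [-0.4, 0.6, -0.4]
grip_width: 0.0667
grasp_force: 0.0
```

arm_command --plan "30 0 0 0 0 0 0;30 0 0 0 0 0 0;30 0 0 0 0 0 0;30 0 0 0 0 0 0;30 0 0 0 0 0 0;30 0 0 0 0 0 0" --grip_force 20

```text
t: 14.45
position: [0.4943, -0.2115, 0.0162]
tool_rot: [0.014, 1.0, -0.001, 0.001]
wrist_force: [-0.2, 0.4, 6.3]
grip_width: 0.0406
grasp_force: 19.8
```

Now open, turn −90°, grip again.

arm_command --plan "78 0 0 .02 0 0 0;78 0 0 0 0 0 0;78 0 0 0 0 0 -1;78 0 0 0 0 0 -1;78 0 0 0 0 0 -1;78 0 0 0 0 0 -1;78 0 0 0 0 0 -1;78 0 0 0 0 0 -1"

```text
t: 15.25
position: [0.4937, -0.2112, 0.0161]
tool_rot: [0.274, 0.962, -0.001, -0.0]
wrist_force: [-0.5, 0.1, 0.4]
grip_width: 0.0665
grasp_force: 0.0
```

arm_command --plan "78 0 0 0 0 0 -1;78 0 0 0 0 0 -1;78 0 0 0 0 0 -1;78 0 0 0 0 0 -1;78 0 0 0 0 0 -1;78 0 0 0 0 0 -1;78 0 0 0 0 0 -1;78 0 0 0 0 0 -1"

```text
t: 16.05
position: [0.4937, -0.2112, 0.0161]
tool_rot: [0.587, 0.81, -0.001, -0.0]
wrist_force: [0.1, -0.1, -1.1]
grip_width: 0.0669
grasp_force: 0.0
```

arm_command --plan "78 0 0 0 0 0 -1;78 0 0 0 0 0 -1;78 0 0 0 0 0 -1;78 0 0 0 0 0 -1;78 0 0 0 0 0 0"

```text
t: 16.55
position: [0.4937, -0.2112, 0.0161]
tool_rot: [0.717, 0.697, -0.0, -0.0]
wrist_force: [-0.7, 0.0, 0.6]
grip_width: 0.0667
grasp_force: 0.0
```

arm_command --plan "25 0 0 0 0 0 0;25 0 0 0 0 0 0;25 0 0 0 0 0 0;25 0 0 0 0 0 0;25 0 0 0 0 0 0;25 0 0 0 0 0 0" --grip_force 40

```text
t: 17.15
position: [0.4937, -0.2112, 0.0165]
tool_rot: [0.717, 0.698, -0.0, -0.0]
wrist_force: [-0.9, 0.3, 5.7]
grip_width: 0.0398
grasp_force: 39.6
```

arm_command --plan "25 0 0 .3 0 0 0;25 0 0 .7 0 0 0;25 0 0 .7 0 0 0;25 .1 .4 .5 0 0 0;25 .2 .6 .3 0 0 0;25 .2 .7 .11 .6 0 0;25 .2 .7 .1 .7 0 0;25 .25 .7 .1 .7 0 0"

```text
t: 17.95
position: [0.5412, -0.0545, 0.1571]
tool_rot: [0.714, 0.695, 0.061, -0.064]
wrist_force: [0.6, -0.1, -2.0]
grip_width: 0.0397
grasp_force: 40.7
```

arm_command --plan "25 .25 .7 0 .7 0 0;25 .25 .7 0 .7 0 0;25 .2 .7 0 .7 0 0;25 .15 .6 0 .7 -.05 0;25 .11 .4 0 .6 -.05 0;25 .1 .25 0 .6 -.04 0;25 0 0 0 0 0 0;25 0 0 0 0 0 0"

```text
t: 18.75
position: [0.5938, 0.1108, 0.1561]
tool_rot: [0.692, 0.674, 0.183, -0.182]
wrist_force: [-0.0, -0.1, -1.2]
grip_width: 0.0395
grasp_force: 40.7
```

```bash
python3 -c "
from chk import *
rel(.0042)"
```

```text
t 18.75 pos [0.5938 0.1108 0.1561] along 105.6 ring underside 101.4 lateral xyz mm [ 4.5 -0.6 -0.3]
toolz [ 0.009  0.499 -0.867] y [ 1.    -0.024 -0.004] turn needed (units) [ 0.02 -0.03 -0.02] F [-0.  -0.1 -1.2] 0.0395
corr units [-0.09   0.012  0.006]
```

Correct first, then start down.

arm_command --plan "25 -.09 .012 .006 0 -.03 0;25 0 0 0 0 0 0;25 .002 .08 -.139 0 0 0;25 .002 .08 -.139 0 0 0;25 .002 .08 -.139 0 0 0;25 0 0 0 0 0 0"

```text
t: 19.35
position: [0.589, 0.1247, 0.1347]
tool_rot: [0.691, 0.674, 0.184, -0.182]
wrist_force: [-0.7, -0.3, -1.1]
grip_width: 0.0396
grasp_force: 40.7
```

```bash
python3 -c "
from chk import *
rel(.0042)"
```

```text
t 19.35 pos [0.589  0.1247 0.1347] along 80.1 ring underside 75.9 lateral xyz mm [-0.7  0.6  0.3]
toolz [ 0.009  0.5   -0.866] y [ 1.    -0.024 -0.003] turn needed (units) [-0.01 -0.03 -0.01] F [-0.7 -0.3 -1.1] 0.0396
corr units [ 0.014 -0.012 -0.006]
```

arm_command --plan "25 .014 -.012 -.006 0 0 0;25 0 .02 -.035 0 0 0;25 0 .02 -.035 0 0 0;25 0 .02 -.035 0 0 0;25 0 .02 -.035 0 0 0;25 .001 .03 -.052 0 0 0;25 0 0 0 0 0 0"

```text
t: 20.05
position: [0.5905, 0.1291, 0.1258]
tool_rot: [0.692, 0.674, 0.185, -0.181]
wrist_force: [-0.2, 1.2, -1.4]
grip_width: 0.0394
grasp_force: 40.7
```

```bash
python3 -c "
from chk import *
rel(.0042)"
```

```text
t 20.05 pos [0.5905 0.1291 0.1258] along 70.2 ring underside 66.0 lateral xyz mm [ 0.8 -0.  -0. ]
toolz [ 0.011  0.5   -0.866] y [ 1.    -0.025 -0.001] turn needed (units) [-0.   -0.01 -0.  ] F [-0.2  1.2 -1.4] 0.0394
corr units [-0.015  0.001  0.   ]
```

arm_command --plan "25 -.012 .05 -.087 0 0 0;25 .001 .05 -.087 0 0 0;25 .001 .05 -.087 0 0 0;25 .001 .05 -.087 0 0 0;25 0 .02 -.035 0 0 0;25 0 .02 -.035 0 0 0;25 0 0 0 0 0 0;25 0 0 0 0 0 0"

```text
t: 20.85
position: [0.5904, 0.1408, 0.1053]
tool_rot: [0.692, 0.674, 0.185, -0.181]
wrist_force: [-0.6, 0.1, -0.8]
grip_width: 0.0398
grasp_force: 40.7
```

```bash
python3 -c "
from chk import *
rel(.0042)"
```

```text
t 20.85 pos [0.5904 0.1408 0.1053] along 46.6 ring underside 42.4 lateral xyz mm [ 0.4 -0.1 -0.1]
toolz [ 0.012  0.5   -0.866] y [ 1.    -0.025 -0.   ] turn needed (units) [-0.  0.  0.] F [-0.6  0.1 -0.8] 0.0398
corr units [-0.008  0.002  0.001]
```

arm_command --plan "25 0 .025 -.043 0 0 0;25 0 0 0 0 0 0;75 0 0 0 0 0 0;75 0 0 0 0 0 0;75 0 0 0 0 0 0;75 -.002 -.1 .173 0 0 0;75 -.003 -.15 .26 0 0 0;75 -.003 -.15 .26 0 0 0"

```text
t: 21.65
position: [0.5902, 0.1213, 0.1391]
tool_rot: [0.692, 0.674, 0.185, -0.181]
wrist_force: [0.1, -0.1, -0.4]
grip_width: 0.0641
grasp_force: 0.0
```

arm_command --plan "75 -.004 -.2 .346 0 0 0;75 -.2 -.5 0 -.7 0 0;75 -.22 -.55 0 -.8 0 0;75 -.22 -.55 0 -.8 0 0;75 -.22 -.55 -.1 -.8 0 0;75 -.22 -.55 -.2 -.8 0 0;75 -.22 -.55 -.2 -.7 0 0;75 -.22 -.55 -.2 -.7 0 0"

```text
t: 22.45
position: [0.514, -0.0799, 0.1215]
tool_rot: [0.715, 0.699, 0.025, -0.016]
wrist_force: [-0.1, 0.0, 0.2]
grip_width: 0.0637
grasp_force: 0.0
```

arm_command --plan "75 -.22 -.5 -.2 -.68 .14 0;75 0 0 0 0 0 1;75 0 0 0 0 0 1;75 0 0 0 0 0 1;75 0 0 0 0 0 1;75 0 0 0 0 0 1;75 0 0 0 0 0 1;75 0 0 0 0 0 1"

```text
t: 23.25
position: [0.5032, -0.1038, 0.1114]
tool_rot: [0.471, 0.882, 0.0, -0.0]
wrist_force: [0.4, -0.1, 0.0]
grip_width: 0.0644
grasp_force: 0.0
```

```bash
python3 -c "
from chk import *
s=robot.sense();R=Ro.from_quat(s['tool_rot']);print(s['t'],s['position'],R.apply([0,1,0]),R.apply([0,0,1]))
a=robot.snapshot('top')[160:270,150:370,::-1];b=robot.snapshot('side')[165:285,200:320,::-1]
c=np.zeros((600,800,3),np.uint8);c[:220,:440]=cv2.resize(a,(440,220));c[:360,440:]=cv2.resize(b,(360,360));cv2.imwrite('pics/ins3.png',c[:360])"
```

```text
23.25 [ 0.50319577 -0.10381869  0.11144581] [8.30546885e-01 5.56948395e-01 5.97477739e-04] [ 3.05344234e-04  6.17426852e-04 -9.99999763e-01]
```

View pics/ins3.png

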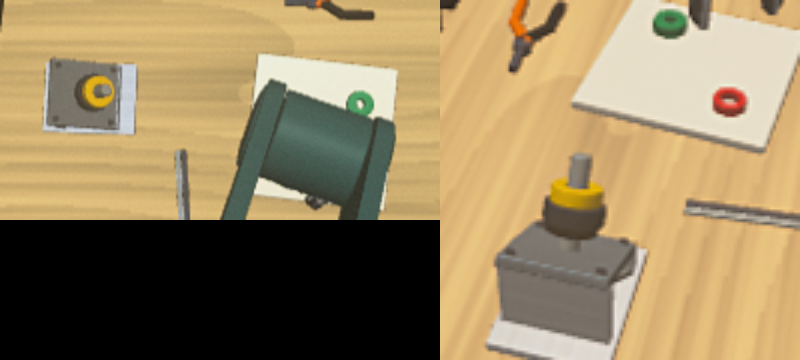

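arm_command --plan "75 -.05 -.02 0 0 0 1;75 0 0 0 0 0 1;75 0 0 0 0 0 1;75 0 0 0 0 0 1;75 0 0 0 0 0 1;75 0 0 0 0 0 1;75 0 0 0 0 0 1;75 0 0 0 0 0 1"

```text
t: 24.15
position: [0.5005, -0.1045, 0.1109]
tool_rot: [0.142, 0.99, -0.0, -0.0]
wrist_force: [-0.2, 0.6, -0.3]
grip_width: 0.0643
grasp_force: 0.0
```

arm_command --plan "75 0 0 -.2 0 0 1;75 0 0 -.4 0 0 1;75 0 0 -.5 0 0 .94;75 0 0 -.4 0 0 0;75 0 0 -.25 0 0 0;75 0 0 -.15 0 0 0;75 0 0 0 0 0 0"

```text
t: 24.85
position: [0.5, -0.104, 0.0147]
tool_rot: [0.014, 1.0, 0.0, -0.001]
wrist_force: [-0.2, -0.6, 0.5]
grip_width: 0.0641
grasp_force: 0.0
```

arm_command --plan "20 0 0 0 0 0 0;20 0 0 0 0 0 0;20 0 0 0 0 0 0;20 0 0 0 0 0 0;20 0 0 0 0 0 0;20 0 0 0 0 0 0;20 0 0 0 0 0 0" --grip_force 20

```text
t: 25.55
position: [0.501, -0.1041, 0.016]
tool_rot: [0.014, 1.0, -0.0, -0.0]
wrist_force: [0.4, 0.3, 7.2]
grip_width: 0.0318
grasp_force: 19.8
```

arm_command --plan "70 0 0 .02 0 0 0;70 0 0 0 0 0 0;70 0 0 0 0 0 -1;70 0 0 0 0 0 -1;70 0 0 0 0 0 -1;70 0 0 0 0 0 -1;70 0 0 0 0 0 -1;70 0 0 0 0 0 -1"

```text
t: 26.35
position: [0.5002, -0.1039, 0.016]
tool_rot: [0.274, 0.962, 0.0, -0.001]
wrist_force: [-0.2, 0.1, 0.8]
grip_width: 0.0596
grasp_force: 0.0
```

arm_command --plan "70 0 0 0 0 0 -1;70 0 0 0 0 0 -1;70 0 0 0 0 0 -1;70 0 0 0 0 0 -1;70 0 0 0 0 0 -1;70 0 0 0 0 0 -1;70 0 0 0 0 0 -1;70 0 0 0 0 0 -1"

```text
t: 27.15
position: [0.5001, -0.1038, 0.016]
tool_rot: [0.586, 0.81, 0.0, -0.001]
wrist_force: [0.1, -0.5, -1.1]
grip_width: 0.0597
grasp_force: 0.0
```

arm_command --plan "70 0 0 0 0 0 -1;70 0 0 0 0 0 -1;70 0 0 0 0 0 -1;70 0 0 0 0 0 -1;70 0 0 0 0 0 0"

```text
t: 27.65
position: [0.5002, -0.1039, 0.016]
tool_rot: [0.717, 0.697, 0.001, -0.001]
wrist_force: [-0.2, 1.2, -0.5]
grip_width: 0.0599
grasp_force: 0.0
```

arm_command --plan "15 0 0 0 0 0 0;15 0 0 0 0 0 0;15 0 0 0 0 0 0;15 0 0 0 0 0 0;15 0 0 0 0 0 0;15 0 0 0 0 0 0;15 0 0 0 0 0 0" --grip_force 40

```text
t: 28.35
position: [0.5003, -0.1039, 0.0163]
tool_rot: [0.717, 0.698, 0.001, -0.001]
wrist_force: [-1.3, 0.5, 5.5]
grip_width: 0.0308
grasp_force: 39.7
```

arm_command --plan "15 0 0 .3 0 0 0;15 0 0 .7 0 0 0;15 0 0 .7 0 0 0;15 .1 .3 .5 0 0 0;15 .15 .4 .3 .3 0 0;15 .2 .5 .11 .6 0 0;15 .2 .5 .1 .7 0 0;15 .2 .5 .1 .7 0 0"

```text
t: 29.15
position: [0.5431, 0.0072, 0.157]
tool_rot: [0.713, 0.694, 0.071, -0.073]
wrist_force: [1.6, 0.4, -0.2]
grip_width: 0.0311
grasp_force: 40.0
```

arm_command --plan "15 .2 .5 0 .7 0 0;15 .2 .5 0 .7 0 0;15 .2 .5 0 .7 0 0;15 .2 .3 0 .6 -.05 0;15 .1 .2 0 .5 -.05 0;15 .03 .1 0 .5 -.04 0;15 0 0 0 0 0 0;15 0 0 0 0 0 0"

```text
t: 29.95
position: [0.589, 0.1107, 0.1561]
tool_rot: [0.692, 0.674, 0.185, -0.182]
wrist_force: [0.9, 0.4, -0.7]
grip_width: 0.0309
grasp_force: 40.0
```

```bash
python3 -c "
from chk import *
rel(.0040)"
```

```text
t 29.95 pos [0.589  0.1107 0.1561] along 105.7 ring underside 101.7 lateral xyz mm [-0.3 -0.7 -0.4]
toolz [ 0.01   0.501 -0.866] y [ 1.    -0.025 -0.003] turn needed (units) [-0.01 -0.02 -0.01] F [ 0.9  0.4 -0.7] 0.0309
corr units [0.007 0.013 0.008]
```

arm_command --plan "15 .007 .013 .008 0 -.02 0;15 .002 .08 -.139 0 0 0;15 .002 .08 -.139 0 0 0;15 .002 .08 -.139 0 0 0;15 .001 .02 -.035 0 0 0;15 0 .02 -.035 0 0 0;15 0 .02 -.035 0 0 0;15 0 0 0 0 0 0"

```text
t: 30.75
position: [0.5899, 0.1268, 0.1307]
tool_rot: [0.691, 0.674, 0.186, -0.182]
wrist_force: [0.3, 0.3, -0.2]
grip_width: 0.0308
grasp_force: 40.0
```

```bash
python3 -c "
from chk import *
rel(.0040)"
```

```text
t 30.75 pos [0.5899 0.1268 0.1307] along 75.6 ring underside 71.6 lateral xyz mm [0.2 0.4 0.2]
toolz [ 0.012  0.502 -0.865] y [ 1.    -0.025 -0.   ] turn needed (units) [-0.02  0.    0.  ] F [ 0.3  0.3 -0.2] 0.0308
corr units [-0.005 -0.008 -0.005]
```

arm_command --plan "15 -.003 .022 -.055 0 0 0;15 0 .03 -.052 0 0 0;15 0 .03 -.052 0 0 0;15 0 .03 -.052 0 0 0;15 0 .02 -.035 0 0 0;15 0 .02 -.035 0 0 0;15 0 0 0 0 0 0;15 0 0 0 0 0 0"

```text
t: 31.55
position: [0.5898, 0.1343, 0.1168]
tool_rot: [0.691, 0.674, 0.186, -0.181]
wrist_force: [-0.7, 0.8, -0.5]
grip_width: 0.0314
grasp_force: 39.9
```

```bash
python3 -c "
from chk import *
rel(.0040)"
```

```text
t 31.55 pos [0.5898 0.1343 0.1168] along 59.8 ring underside 55.8 lateral xyz mm [-0.1  0.   0. ]
toolz [ 0.012  0.502 -0.865] y [ 1.    -0.025 -0.   ] turn needed (units) [-0.02  0.    0.  ] F [-0.7  0.8 -0.5] 0.0314
corr units [ 0.003 -0.001 -0.   ]
```

arm_command --plan "15 0 .015 -.026 0 0 0;15 0 .015 -.026 0 0 0;15 0 .01 -.017 0 0 0;15 0 .01 -.017 0 0 0;15 0 .01 -.017 0 0 0;15 0 .01 -.017 0 0 0;15 0 .01 -.017 0 0 0;15 0 0 0 0 0 0" --grip_force 60

```text
t: 32.35
position: [0.5899, 0.1381, 0.1103]
tool_rot: [0.691, 0.674, 0.186, -0.181]
wrist_force: [-1.9, -2.2, 4.5]
grip_width: 0.0298
grasp_force: 61.7
```

```bash
python3 -c "
from chk import *
rel(.0040);print(robot.sense()['wrist_force']@AX)"
```

```text
t 32.35 pos [0.5899 0.1381 0.1103] along 52.2 ring underside 48.2 lateral xyz mm [-0.1  0.1  0. ]
toolz [ 0.013  0.501 -0.865] y [ 1.    -0.025  0.   ] turn needed (units) [-0.02  0.01  0.  ] F [-1.9 -2.2  4.5] 0.0298
corr units [ 0.002 -0.001 -0.001]
5.012553965351362
```

arm_command --plan "15 0 .01 -.017 0 0 0;15 0 .01 -.017 0 0 0;15 0 .01 -.017 0 0 0;15 0 .01 -.017 0 0 0;15 0 .01 -.017 0 0 0;15 0 .01 -.017 0 0 0;15 0 .01 -.017 0 0 0;15 0 0 0 0 0 0"

```text
t: 33.15
position: [0.59, 0.1416, 0.1042]
tool_rot: [0.691, 0.674, 0.186, -0.181]
wrist_force: [-1.0, -2.4, 3.9]
grip_width: 0.0303
grasp_force: 61.7
```

arm_command --plan "15 0 .01 -.017 0 0 0;15 0 .01 -.017 0 0 0;15 0 .01 -.017 0 0 0;15 0 0 0 0 0 0"

```text
t: 33.55
position: [0.59, 0.1432, 0.1015]
tool_rot: [0.691, 0.674, 0.186, -0.181]
wrist_force: [-0.5, -3.7, 5.8]
grip_width: 0.0299
grasp_force: 61.9
```

```bash
python3 -c "
from chk import *
rel(.0040);print(robot.sense()['wrist_force']@AX)"
```

```text
t 33.55 pos [0.59   0.1432 0.1015] along 42.1 ring underside 38.1 lateral xyz mm [-0.1  0.1  0. ]
toolz [ 0.013  0.501 -0.865] y [ 1.    -0.025  0.   ] turn needed (units) [-0.02  0.01  0.  ] F [-0.5 -3.7  5.8] 0.0299
corr units [ 0.001 -0.001 -0.001]
6.877480094025928
```

Near home; ease down at half a millimetre per row, watching the force rise.

arm_command --plan "15 0 .005 -.009 0 0 0;15 0 .005 -.009 0 0 0;15 0 0 0 0 0 0"

```text
t: 33.85
position: [0.5901, 0.1433, 0.1014]
tool_rot: [0.691, 0.675, 0.186, -0.181]
wrist_force: [-2.4, -8.3, 13.1]
grip_width: 0.0302
grasp_force: 62.8
```

arm_command --plan "15 0 .005 -.009 0 0 0;15 0 .005 -.009 0 0 0;15 0 0 0 0 0 0"

```text
t: 34.15
position: [0.5902, 0.1433, 0.1013]
tool_rot: [0.691, 0.675, 0.186, -0.181]
wrist_force: [-5.6, -12.7, 20.2]
grip_width: 0.0302
grasp_force: 63.7
```

```bash
python3 -c "
from chk import *
rel(.0040);print(robot.sense()['wrist_force']@AX)"
```

```text
t 34.15 pos [0.5902 0.1433 0.1013] along 41.9 ring underside 37.9 lateral xyz mm [0.1 0.1 0. ]
toolz [ 0.013  0.501 -0.865] y [ 1.    -0.024  0.002] turn needed (units) [-0.02  0.01  0.01] F [ -5.6 -12.7  20.2] 0.0302
corr units [-0.002 -0.002 -0.001]
23.89772061338589
```

arm_command --plan "15 0 -.008 .014 0 0 0;70 0 0 0 0 0 0;70 0 0 0 0 0 0;70 0 0 0 0 0 0;70 0 0 0 0 0 0;70 -.002 -.1 .173 0 0 0;70 -.003 -.15 .26 0 0 0;70 -.003 -.15 .26 0 0 0"

```text
t: 34.95
position: [0.5896, 0.1232, 0.1363]
tool_rot: [0.691, 0.674, 0.186, -0.181]
wrist_force: [0.3, 0.2, -0.4]
grip_width: 0.0599
grasp_force: 0.0
```

arm_command --plan "70 -.004 -.25 .4 0 0 0;70 -.004 -.3 .5 0 0 0;70 -.004 -.4 .5 0 0 0;70 0 -.5 .5 0 0 0;70 0 0 0 0 0 0;70 0 0 0 0 0 0"

```text
t: 35.55
position: [0.5894, 0.0504, 0.2313]
tool_rot: [0.692, 0.674, 0.187, -0.18]
wrist_force: [0.1, 0.6, -0.0]
grip_width: 0.0598
grasp_force: 0.0
```

```bash
python3 -c "
from chk import *
print(robot.sense()['t'])
a=robot.snapshot('top')[160:240,150:230,::-1];b=robot.snapshot('side')[190:290,200:280,::-1]
c=np.zeros((500,800,3),np.uint8);c[:400,:400]=cv2.resize(a,(400,400));c[:500,400:]=cv2.resize(b,(400,500),interpolation=2);cv2.imwrite('pics/fin.png',c)
print((P('side',F+.05*AX)-[200,190]+.5)*5+[400,0],(P('side',F+.008*AX)-[200,190]+.5)*5+[400,0])"
```

```text
35.55
[629.95476895 188.48591096] [618.01978681 273.67146631]
```

View pics/fin.png

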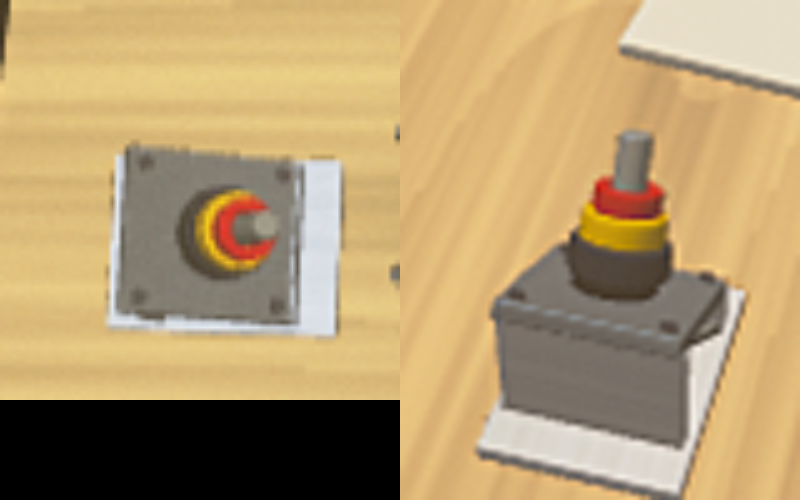

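The stack (grey, yellow, red) sits flush on the plate. The red top face is at about (630,187), within a pixel or two of where it should be when home.

```bash
python3 -c "
from plant import robot
print(robot.sign_off())"
```

```text
the job is handed in; nothing more can be done
None
```

The grey ring, yellow ring and red collar are threaded in that order and pressed with about 24 N until the carriage stopped fully home; the job was handed in at about 36 s of the 64 s allowed, and the sign-off returned no verdict.

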